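# Fish the cake press out of the gap beside the griddle

## Robot

A 6-joint arm with a two-finger parallel gripper is mounted at the origin on the work surface. World frame = base frame: x ahead of the robot, y to its left, z up, the work surface at z = 0. Lengths are in m, angles in degrees, forces in N, time in s.
With the tool pointing down it reaches from about 0.4 to 0.825 m from the base axis. Payload 7 kg.
Tool frame: the origin (TCP) lies at the very end of the fingers, on their centre line; the grasp point (between the pads) lies 19 mm behind it (ctrl.grip_point_offset is the distance from the TCP to the grasp point, in m); x points along the fingers, z is the direction in which the jaws open and shut, and the axes are right-handed (so a half turn about x gives the same grasp; the last joint's range is limited). The gripper opens to 88 mm and grips with 3 to 60 N. Pads are 19 mm wide; open, the fingers measure 130 mm over their backs; the gripper's body (78 mm by 193 mm) begins 47 mm behind the grasp point.
Start: joints at [86.007, 20.546, 0.682, 0, -70.136, -16.507], TCP at [0.236, 0.632, 0.203] pointing down, gripper open.
Joint ranges: [-176.03, 176.03], [-82.01, 121.73], [-58.28, 71.71], [-173.87, 95.51], [-174.79, -0.11], [-173.66, 173.66]. Speed limits (degrees/s): [136.94, 136.94, 172.46, 180, 180, 180].

## Interface

Orientations are given as [roll, pitch, yaw] about the fixed x, y, z axes, in that order (R = Rz(yaw) Ry(pitch) Rx(roll)).
In Python, from plant import get_obs, snapshot, calibration, close_job, ctrl gives the robot as it stands.
- The arm moves only by the tool move_arm, never from a script. Its argument "commands" is a list that holds one entry, the list of rows, each a list of 4 numbers: the shift along the tool's x, y, z in cm, then the turn about the tool's x in rad. In form: [[[dx, dy, dz, spin], ...]]. A call has 1 to 8 rows; each row shifts and turns the commanded pose from where the row before left it, along the tool's axes as they then stand; what a row does not reach is not made up. A row lasts 1/10 s, in which the tool goes at most 50 mm and 8.59 degrees, less where a joint would pass 70% of its speed; a pose out of reach is approached as far as the arm can. A call with a gripper value outside its range is refused whole. "jaw" is the finger opening in cm, from 0 to 8.76, set as the call begins (left out, the last holds). The fingers move at their own pace and stop on an object; the grip force is fixed at half the most. Time passes only in rows, so rows that do not move let the fingers close. It gives the time, the measured TCP pose, the force and the opening at its end, in the units of the state.
- get_obs(): the state, without advancing time (a new reading comes with each control period).
- snapshot(name): name is "scene" or "side" or "wrist"; returns (picture, depth): 400x640x3 uint8, red, green, blue; 400x640 float32, m along the optical axis (not along the pixel's ray), 0 where there is no reading.
- calibration(name): a dict with "mtx" (3x3 intrinsics, pixels), "k1" (the pictures are not rectified: a ray, as slopes to the right and down, at radius r is drawn at 1 + k1 r^2 times it, then the intrinsics apply), "T" (4x4, takes a point from camera to world coordinates); the wrist camera has in their place "tool_from_camera" (4x4, takes a point from camera to tool coordinates, whose origin is the TCP and whose axes are the tool frame's). Camera axes: x right, y up, looking along -z (the intrinsics and any distortion apply to the point x, -y, -z); pixel columns grow to the right and rows downward; lengths in m; the calibration is good to about 2 mm. A picture is of the moment at which its call begins: read the wrist's pose just before it. calibration takes no time and is no camera call.
- close_job(): hands the job in, once; it reports no verdict.
The state is a dict: "clock": time; "joint_pos": joint angles; "qvel": joint speeds; "tau": joint torques, N m; "tool_pos": TCP position; "orientation": TCP orientation; "force": force on the tool from outside, world axes, zero at the start; "moment": the same for the moment, N m; "opening": finger opening in m.
Only numpy, scipy, OpenCV 4.12 (cv2) and the standard library are available. Lean on these libraries where they do the work, as an engineer would, in place of code of your own. Each camera call takes 0.05 s, during which the arm holds its last target. There are 200 camera calls.

## Task

The little cake press has fallen into the narrow gap between the griddle and the topping unit, under the wire rack: take the orange-handled hook from its stand, catch the press by its arch, lift it out with the hook and set it down softly, standing upright inside the blue dish. Then hang the hook back in its stand by its collar. Do not touch the press with the gripper or arm, and do not knock the other things about.

Things in the scene. Friction and masses are not known exactly. Their poses are not given: they have to be found in the camera images.
- gap_front (a point): On the table, middle of the gap between griddle (aluminium box, left) and topping unit (white box, right). x along the gap away from the robot, y left, z up. Gap 52 mm wide (y -26 to 26); walls 130 mm high, from x -20 to 340 mm; its floor is the table. 60 mm high plates close both ends (front one at x -20 to -16). Open above only from x -16 to 77; the wire rack is above the rest.
- station: Griddle, topping unit and rack: one fixed block, origin and axes as gap_front. Griddle from y 26 to 286 mm, topping unit y -156 to -26, both x -20 to 340, 130 high. Three knobs stick out 43 mm from the griddle's front (y 90 to 240, height 75).
- rack_edge (a point): Middle of the front edge of the wire rack above the gap: 80 mm along x from gap_front, 187 mm above the table, same axes. Rack of 4 to 6 mm wires 26 mm apart, underside 184 mm and top 190 mm above the table, reaching 250 mm back from here and y -138 to 265. Cakes 16 mm thick lie on it, from 50 mm behind the edge.
- press_foot (a point): The dropped cake press (about 100 g, mostly the disc), standing on the table in the gap, under the rack: dark steel disc 40 dia x 10 mm with a brass arch of 6 mm wire across it. Point: centre of its underside, z up. The arch lies in its y-z plane, roughly across the gap: uprights at y -15 and 15, up to z 54, then sloping up to the peak at y 0, z 62 (wire centres).
- press_arch (a point): Peak of the press's arch (wire centre), 62 mm above its underside; axes as press_foot. The window under it is about 49 mm high above the disc and 24 mm wide; a hook lifted under the sloping arch finds its middle.
- press: The whole press, origin and axes as press_foot.
- hook_grip (a point): Centre of the hook's orange handle: square, 20 x 20 mm, 64 long along z, flat faces square to the hook's x and y. Hook axes: z along the shaft from bend to handle (up, as it hangs), x the way the toe points. About 150 g. It starts hanging upright in its stand by the collar.
- hook_bend (a point): The bend at the lower end of the hook's 7 mm steel shaft (wire centre), 203 mm below hook_grip along z. From here the toe, also 7 mm wire, runs 24 mm along x and rises 4 mm (towards the handle). Same axes as hook_grip.
- hook_collar (a point): Centre of the underside of the round collar (34 dia x 6) just below the handle, 165 mm above the bend, 38 mm below hook_grip. Same axes.
- hook: The whole hook, origin at hook_bend, same axes.
- stand_slot (a point): Fixed hook stand: two level prongs (13 wide, 10 thick) with a 16 mm slot between; the shaft stands in the slot, the collar rests on the prongs. Point: slot's centre line at the prongs' top, 195 mm above the table, where the collar's underside belongs. x runs along the slot: open end x -22, closed end x 57, post (14 dia) x 65; foot 12 high, x -30 to 80, y -40 to 40.
- dish_in (a point): Centre of the inner floor of the blue square dish: fixed, outside 100 x 100 x 14 high, walls and floor 4 mm thick, floor 4 mm above the table. z up.
- jar: Bystander, loose: amber glass jar with red lid, 64 dia x 85 high mm. Origin at the centre of its underside. Leave it alone.
- tin: Bystander, loose: metal tin with paper label, 66 dia x 75 high mm. Origin at the centre of its underside. Leave it alone.
- bowl: Bystander, loose: small metal bowl standing on the topping unit right of the gap, 60 dia x 32 high mm. Origin at the centre of its underside. Leave it alone.
- mug: Bystander, loose: white mug, 72 dia x 85 high mm. Origin at the centre of its underside. Leave it alone.
- sauce: Bystander, loose: yellow squeeze bottle with red cap, 50 dia x 140 high mm. Origin at the centre of its underside. Leave it alone.
- cup: Bystander, loose: paper-coloured cup, 80 dia x 95 high mm. Origin at the centre of its underside. Leave it alone.
- shaker: Bystander, loose: clear shaker, 40 dia x 70 high mm. Origin at the centre of its underside. Leave it alone.
- dish: The whole dish; origin at the centre of its underside.
Things that resemble listed ones, but are neither listed nor needed, are in the scene too. What is shaped like the part that bears stand_slot but purple or turquoise is not meant.

How it is judged (in metres and radians):
On the way, in this order (a step that is already met when the one before it is completed fails the run):
1. the press hangs on the hook, lifted out above the gap (height (world z) of press_foot above 0.13 m and contact force between hook and press above 0.3 N), for 0.2 s.
2. the press stands in the dish, off the hook (horizontal distance between press_foot and dish_in below 0.036 m and z of press_foot in the frame of dish_in below 0.004 m and angle between press_foot's own z axis and vertical below 0.12 rad and linear speed of press below 0.03 m/s and contact force between hook and press below 0.05 N), for 0.2 s.
At the end, for the whole second after the job is handed in: Press upright (7 deg), still, on the dish floor (within 36 mm of its centre, 4 mm of its floor), off the hook; hook upright (7 deg), still, hanging by its collar in the stand (within 20 mm of the slot point, 5 mm in height) (all of step 2 and horizontal distance between hook_collar and stand_slot below 0.02 m and z of hook_collar in the frame of stand_slot between -0.005 and 0.005 m and angle between hook_bend's own z axis and vertical below 0.12 rad and linear speed of hook below 0.03 m/s); the robot touches nothing.
It fails at once if the gripper or arm touches the press (contact force between any of the fingers, the arm and press above 0.3 N).
It fails at once if the press is dropped or banged down in the dish (contact force between press and dish above 35 N).
It fails at once if a bystander is moved more than 25 mm (distance of any of jar, tin, bowl, mug, sauce, cup, shaker from where it was at the start of the episode above 0.025 m).
It also fails if it takes over 72 s, if anything falls off the work surface, if the arm or the gripper's body presses on something with over 40 N, if the wrist force passes 120 N, or if a joint passes its speed limit or range.

## Working session

There is one attempt and no reset: what is moved stays moved. The work goes in short steps, Python scripts to look and compute and a tool call to move; the robot and the scene stay as the last step left them, time stands still between calls to the robot, and variables do not carry over. Pictures are saved under pics/ and viewed, about 8 in all and at most 12, crops included, and the job is handed in when it is done.

Besides the shell and the picture viewer there is one more tool, called after ">>>" as a command line: name --argument value ..., lists and objects as JSON in quotes. move_arm: Moves the arm, as the interface text tells. Its arguments: {"type":"object","properties":{"commands":{"type":"array"},"jaw":{"type":"number"}},"required":["commands"]}

```bash
mkdir -p pics
cat > h.py <<'E'
import numpy as np, cv2
from plant import get_obs, snapshot, calibration, close_job, ctrl
from scipy.spatial.transform import Rotation as R
def toolT():
    o=get_obs(); T=np.eye(4); T[:3,:3]=R.from_euler('xyz',o['orientation'],degrees=True).as_matrix(); T[:3,3]=o['tool_pos']; return T
def camT(n):
    c=calibration(n); return c['T'] if 'T' in c else toolT()@c['tool_from_camera']
def rays(n,uv,T=None):
    c=calibration(n); T=camT(n) if T is None else T
    M=np.array(c['mtx']); uv=np.atleast_2d(np.float64(uv))
    d=np.c_[(uv[:,0]-M[0,2])/M[0,0],(uv[:,1]-M[1,2])/M[1,1]]; s=d.copy()
    for _ in range(10): s=d/(1+c['k1']*(s**2).sum(1))[:,None]
    T=np.array(T); v=np.c_[s[:,0],-s[:,1],-np.ones(len(s))]
    return T[:3,3], v@T[:3,:3].T
def plane(n,uv,z,T=None):
    o,d=rays(n,uv,T); return o+d*((z-o[2])/d[:,2])[:,None]
def deproj(n,uv,depth,T=None):
    o,d=rays(n,uv,T); uv=np.atleast_2d(uv).astype(int); return o+d*depth[uv[:,1],uv[:,0]][:,None]
def meet(n1,p1,n2,p2,T1=None,T2=None):
    o1,d1=rays(n1,p1,T1);o2,d2=rays(n2,p2,T2);d1=d1[0];d2=d2[0]
    A=np.c_[d1,-d2]; t=np.linalg.lstsq(A,o2-o1,rcond=None)[0]
    a=o1+t[0]*d1;b=o2+t[1]*d2; return (a+b)/2, np.linalg.norm(a-b)
def save(n,name):
    T=camT(n); p,d=snapshot(n); cv2.imwrite('pics/'+name+'.png',p[:,:,::-1]); np.savez('pics/'+name+'.npz',p=p,d=d,T=T); return p,d
E
python3 - <<'E'
from h import *
print(get_obs())
for n in('scene','side','wrist'):
    p,d=save(n,n+'0'); print(n,camT(n).round(3).tolist(),calibration(n)['mtx'],calibration(n)['k1'])
a=cv2.imread('pics/scene0.png');
E
```

```text
{'clock': 0.0, 'joint_pos': array([ 8.60059958e+01,  2.05919803e+01,  6.33300176e-01, -1.97149985e-02,
       -7.01361671e+01, -1.65050018e+01]), 'qvel': array([ 0.00159171, -0.01893977, -0.00420884,  0.01006989,  0.06037856,
       -0.02811317]), 'tau': array([-1.50132011e-03, -5.82716990e+01,  2.93045533e+01,  6.99728429e+00,
        6.91508059e-03, -1.49643656e-04]), 'tool_pos': array([0.23624564, 0.63173705, 0.20221425]), 'orientation': array([   5.45014309,   89.90335842, -105.05557718]), 'force': array([ 0.24556363,  0.41985303, -0.01804845]), 'moment': array([-0.02983506,  0.03685937,  0.01356986]), 'opening': 0.08777235116349942}
scene [[-0.498, -0.634, 0.592, 1.281], [0.867, -0.379, 0.323, 0.401], [0.019, 0.674, 0.739, 1.089], [0.0, 0.0, 0.0, 1.0]] [[380.66091928   0.         321.75425328]
 [  0.         380.66091928 201.88818935]
 [  0.           0.           1.        ]] -0.07584470999947111
side [[0.874, 0.313, -0.372, 0.064], [-0.486, 0.56, -0.671, -0.826], [-0.001, 0.767, 0.641, 0.975], [0.0, 0.0, 0.0, 1.0]] [[434.389728     0.         316.47693516]
 [  0.         434.389728   198.55186166]
 [  0.           0.           1.        ]] 0.0011567171980854142
wrist [[-0.35, 0.9, 0.26, 0.307], [-0.937, -0.337, -0.095, 0.605], [0.002, -0.277, 0.961, 0.383], [0.0, 0.0, 0.0, 1.0]] [[359.45626504   0.         326.50570022]
 [  0.         359.45626504 201.03313423]
 [  0.           0.           1.        ]] -0.0537067414739582
```

View pics/scene0.png

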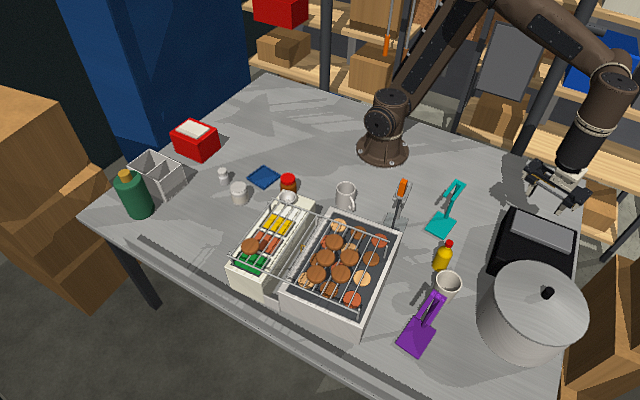

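View pics/side0.png

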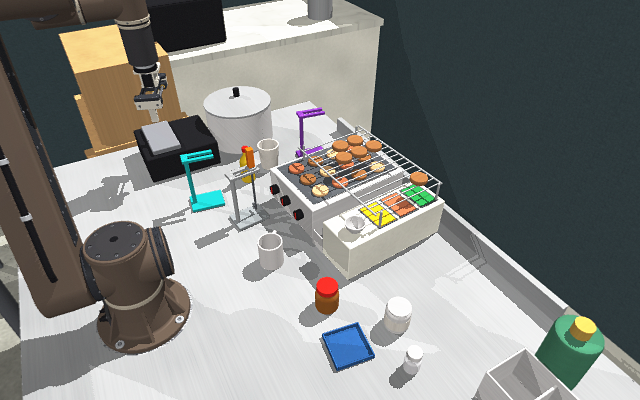

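The scene view shows the orange handle at (402,187) in the grey stand, the blue dish at (263,177) and the gap at about (300,235). The side view has the handle at (251,160) and the dish at (348,346). Things that could be mistaken for the targets are the turquoise stand (450,210), the purple stand (430,310), the orange bar on the back shelf (387,44) and the blue box or wall (200,70). I choose the grey stand with the orange handle.

Run:
```python
from h import *
def comps(n,lo,hi,amin=20):
    f=np.load(f'pics/{n}0.npz'); hsv=cv2.cvtColor(f['p'],cv2.COLOR_RGB2HSV)
    m=cv2.inRange(hsv,lo,hi); k,l,s,c=cv2.connectedComponentsWithStats(m)
    return [(c[i].round(1).tolist(),s[i].tolist()) for i in range(1,k) if s[i,4]>=amin]
for n in('scene','side'):
    print(n,'orange',comps(n,(8,200,150),(17,255,255)))
    print(n,'blue',comps(n,(102,150,60),(115,255,255)))
P=[]
for n in('scene','side'):
    f=np.load(f'pics/{n}0.npz'); d=f['d']; v,u=np.mgrid[:400,:640]; uv=np.c_[u.ravel(),v.ravel()]
    p=deproj(n,uv,d,f['T']); p=p[d.ravel()>0]; P.append(p)
    t=p[(abs(p[:,2]-.130)<.006)&(p[:,0]>.2)&(p[:,0]<1.2)&(abs(p[:,1])<.6)]
    print(n,len(t),t[:,:2].min(0),t[:,:2].max(0))
P=np.vstack(P); np.save('pics/cloud.npy',P)
# top-down height map 2mm
x0,y0=.2,-.5; H=np.zeros((500,500),np.float32)
q=P[(P[:,0]>x0)&(P[:,0]<x0+1)&(P[:,1]>y0)&(P[:,1]<y0+1)&(P[:,2]<.3)]
np.maximum.at(H,(((x0+1-q[:,0])*500-.01).astype(int),((y0+1-q[:,1])*500-.01).astype(int)),q[:,2])
cm=cv2.applyColorMap((H/.3*255).clip(0,255).astype(np.uint8),cv2.COLORMAP_JET)
a=cv2.resize(cv2.imread('pics/side0.png')[130:260,170:450],(560,260),interpolation=cv2.INTER_CUBIC)
cv2.imwrite('pics/map.png',cm)
b=cv2.resize(cv2.imread('pics/scene0.png')[160:340,210:450],(0,0),fx=2.5,fy=2.5,interpolation=cv2.INTER_CUBIC)
cv2.imwrite('pics/sc.png',b)
a=cv2.resize(cv2.imread('pics/side0.png')[125:285,170:450],(0,0),fx=2.8,fy=2.8,interpolation=cv2.INTER_CUBIC)
cv2.imwrite('pics/sd.png',a)
```

```text
scene orange [([385.8, 44.7], [383, 34, 7, 22, 82]), ([401.5, 187.2], [397, 179, 10, 18, 100])]
scene blue [([109.1, 71.1], [56, 0, 112, 161, 7022]), ([157.8, 30.2], [124, 0, 89, 84, 2823]), ([237.6, 14.8], [230, 0, 14, 29, 106]), ([209.8, 33.7], [206, 26, 9, 16, 52]), ([622.3, 44.4], [597, 30, 43, 44, 674]), ([244.9, 56.4], [242, 49, 5, 13, 21]), ([226.0, 67.2], [215, 56, 24, 22, 167]), ([243.4, 74.6], [236, 63, 14, 25, 132]), ([576.7, 80.3], [563, 66, 27, 28, 465]), ([199.3, 100.2], [181, 74, 37, 47, 469]), ([141.7, 82.6], [138, 78, 8, 10, 24]), ([166.8, 106.5], [153, 94, 28, 29, 261]), ([166.5, 135.4], [161, 131, 10, 10, 24]), ([263.2, 176.8], [247, 165, 33, 25, 436])]
side orange [([250.0, 157.3], [245, 147, 10, 21, 119])]
side blue [([347.5, 345.8], [322, 322, 53, 49, 1579])]
scene 7545 [ 0.2533345 -0.599681 ] [0.88587634 0.59884329]
side 6090 [ 0.24351007 -0.59949227] [0.88692959 0.59995651]
```

View pics/map.png

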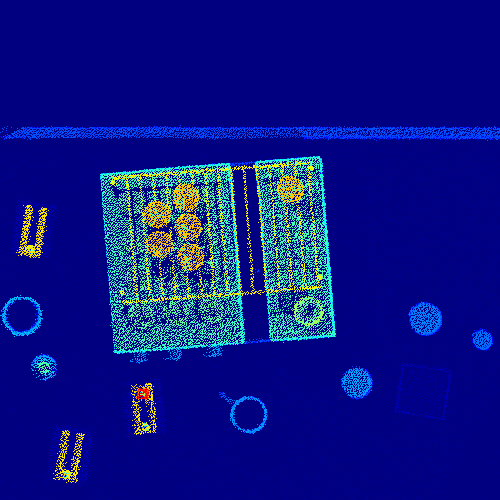

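View pics/sd.png

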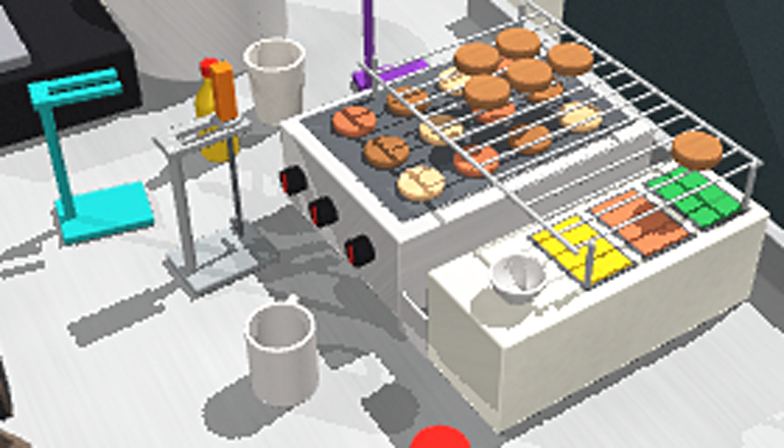

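The side crop shows the orange handle hanging in the grey stand. The height map (2 mm/px, up is +x, left is +y) shows the station at about (100–335, 157–353). The hook's stand is at (145,408) with its slot opening upwards, and the dish is at (423,391). Next come precise fits and the first move vectors.

Run:
```python
from h import *
P=np.load('pics/cloud.npy')
s=P[(abs(P[:,2]-.128)<.006)&(P[:,0]>.47)&(P[:,0]<.9)&(P[:,1]>-.2)&(P[:,1]<.32)]
# edges: front edge (min x per y-bin), gap walls
def prof(c0,c1,ax,fn,off):
    out=[]
    for b in np.arange(c0,c1,.01):
        m=s[(s[:,1-ax]>=b)&(s[:,1-ax]<b+.01)][:,ax]
        if len(m)>5: out.append((b+.005,fn(m)))
    out=np.array(out); k=np.polyfit(out[:,0],out[:,1],1); r=out[:,1]-np.polyval(k,out[:,0]); g=abs(r)<2*r.std()+1e-4
    return np.polyfit(out[g,0],out[g,1],1), r.std()
print('front x(y)',prof(-.15,.26,0,lambda m:np.percentile(m,1),0))
print('right y(x)',prof(.54,.86,1,lambda m:np.percentile(m,1),0))
print('left y(x)',prof(.54,.83,1,lambda m:np.percentile(m,99),0))
rect=cv2.minAreaRect(s[:,:2].astype(np.float32)*1000); print('rect',rect)
# gap walls: largest hole in y
g=[]
for b in np.arange(.53,.60,.01):
    y=np.sort(s[(s[:,0]>=b)&(s[:,0]<b+.01)&(s[:,1]<.1)&(s[:,1]>-.08)][:,1]); i=np.argmax(np.diff(y)); g.append((b+.005,y[i],y[i+1]))
print('gap',np.round(g,4))
# hook / stand
q=P[(abs(P[:,0]-.39)<.07)&(abs(P[:,1]-.21)<.05)]
pr=q[abs(q[:,2]-.193)<.006]; print('prongs',len(pr),cv2.minAreaRect(pr[:,:2].astype(np.float32)*1000))
h=q[q[:,2]>.255]; print('handle top',len(h),h.mean(0),h[:,2].max(),cv2.minAreaRect(h[:,:2].astype(np.float32)*1000))
t=q[(q[:,2]>.018)&(q[:,2]<.06)]; print('toe zone',len(t)); print(t[:40].round(3))
f=q[abs(q[:,2]-.012)<.004]; print('foot',cv2.minAreaRect(f[:,:2].astype(np.float32)*1000))
print('handle meet',meet('scene',(401.5,187.2),'side',(250,157.3)))
for n,uv in(('scene',(263.2,176.8)),('side',(347.5,345.8))): print('dish',plane(n,uv,.005))
d=P[(abs(P[:,2]-.013)<.003)&(abs(P[:,0]-.42)<.07)&(abs(P[:,1]+.345)<.07)]; print('dish rim',cv2.minAreaRect(d[:,:2].astype(np.float32)*1000),len(d))
T=toolT(); print(T.round(3)); print(np.array(calibration('wrist')['tool_from_camera']).round(3))
```

```text
front x(y) (array([-0.08141649,  0.51648835]), np.float64(0.051111148400156334))
right y(x) (array([ 0.08012454, -0.21128021]), np.float64(0.0006838029699865048))
left y(x) (array([0.08114782, 0.22785872]), np.float64(0.0006589012680431756))
rect ((689.4505004882812, 64.86418151855469), (365.85321044921875, 446.4093322753906), 4.100311756134033)
gap [[ 0.535  -0.0384  0.0109]
 [ 0.545  -0.0399  0.0138]
 [ 0.555  -0.0383  0.0135]
 [ 0.565  -0.0378  0.012 ]
 [ 0.575  -0.0374  0.0162]
 [ 0.585  -0.037   0.0146]
 [ 0.595  -0.036   0.0174]]
prongs 361 ((382.08642578125, 212.76348876953125), (101.06214904785156, 48.86208724975586), 5.521042823791504)
handle top 91 [0.41234572 0.21315949 0.26339494] 0.2694861097641117 ((411.1305236816406, 214.2782745361328), (21.26424217224121, 22.835445404052734), 89.45791625976562)
toe zone 120
[[0.346 0.204 0.049]
 [0.347 0.208 0.052]
 [0.347 0.211 0.054]
 [0.347 0.215 0.056]
 [0.349 0.205 0.047]
 [0.355 0.21  0.056]
 [0.346 0.212 0.048]
 [0.346 0.215 0.05 ]
 [0.352 0.207 0.045]
 [0.351 0.21  0.047]
 [0.349 0.213 0.046]
 [0.351 0.207 0.039]
 [0.348 0.211
[... 530 characters left out ...]
8]
 [0.381 0.235 0.019]
 [0.415 0.211 0.034]]
foot ((384.5334167480469, 213.2183380126953), (111.39949035644531, 87.36878204345703), 4.984269618988037)
handle meet (array([0.41294447, 0.21311792, 0.23526305]), np.float64(0.0008153789793978164))
dish [[ 0.41504718 -0.34868937  0.005     ]]
dish [[ 0.41757474 -0.34614536  0.005     ]]
dish rim ((417.0006103515625, -348.01898193359375), (107.54470825195312, 104.0844497680664), 81.81661987304688) 369
[[-0.     0.937 -0.35   0.236]
 [-0.001 -0.35  -0.937  0.632]
 [-1.     0.     0.001  0.202]
 [ 0.     0.     0.     1.   ]]
[[-0.001  0.277 -0.961 -0.18 ]
 [ 0.001  0.961  0.277  0.076]
 [ 1.    -0.    -0.001  0.   ]
 [ 0.     0.     0.     1.   ]]
```

Checks: the handle is at (0.413, 0.213, 0.235), against an expected height of 0.233. The station yaw is about 4.6° with gap_front at about (0.535, -0.014), and the dish is at about (0.416, -0.348). Now I raise the tool and spin it so the camera is on the robot side.

>>> move_arm --commands '[[[-5, 0, 0, 0], [-5, 0, 0, 0.14], [-5, 0, 0, 0.14], [-4, 0, 0, 0.14], [0, 0, 0, 0.14], [0, 0, 0, 0.14], [0, 0, 0, 0.14], [0, 0, 0, 0.14]]]'

```text
clock: 0.95
tool_pos: [0.2363, 0.6321, 0.3928]
orientation: [52.1, 90.0, -114.9]
force: [0.1, -0.3, -0.8]
opening: 0.0876
```

>>> move_arm --commands '[[[0, 0, 0, 0.14], [0, 0, 0, 0.14], [0, 0, 0, 0.14], [0, 0, 0, 0.14], [0, 0, 0, 0.14], [0, 0, 0, 0.14], [0, 0, 0, 0.14], [0, 0, 0, 0.14]]]'

```text
clock: 1.75
tool_pos: [0.2363, 0.6321, 0.3927]
orientation: [127.3, 90.0, -103.8]
force: [0.1, -0.5, 0.8]
opening: 0.0874
```

>>> move_arm --commands '[[[0, 0, 0, 0.14], [0, 0, 0, 0.14], [0, 0, 0, 0.14], [0, 0, 0, 0.14], [0, 0, 0, 0.045], [0, 0, 0, 0], [0, 0, 0, 0]]]'

```text
clock: 2.45
tool_pos: [0.2363, 0.6322, 0.3929]
orientation: [156.5, 90.0, -108.9]
force: [-1.1, 0.0, -0.3]
opening: 0.0876
```

>>> move_arm --commands '[[[0, -1.5, -3.2, 0], [0, -1.95, -4.2, 0], [0, -1.95, -4.2, 0], [0, -1.95, -4.2, 0], [0, -1.95, -4.2, 0], [0, -1.95, -4.2, 0], [0, -1.95, -4.2, 0], [0, -1.95, -4.2, 0]]]'

```text
clock: 3.25
tool_pos: [0.4135, 0.3173, 0.3935]
orientation: [-36.4, 90.0, 58.2]
force: [0.8, 0.5, -0.1]
opening: 0.0878
```

>>> move_arm --commands '[[[0, -1.95, -4.2, 0], [0, -1.95, -4.2, 0], [0, -1.95, -4.2, 0], [0, -1.95, -4.2, 0], [0, -1.95, -4.2, 0], [0, -1.95, -4.2, 0], [0, -1.95, -4.2, 0], [0, -1.95, -4.2, 0]]]'

```text
clock: 4.05
tool_pos: [0.5956, -0.0054, 0.3933]
orientation: [-67.6, 90.0, 27.0]
force: [0.4, 0.8, -0.2]
opening: 0.0874
```

>>> move_arm --commands '[[[0, -0.4, -0.8, 0], [0, 0, 0, 0], [0, 0, 0, 0]]]'

```text
clock: 4.35
tool_pos: [0.5995, -0.011, 0.393]
orientation: [54.1, 90.0, 148.6]
force: [0.7, 0.3, 0.3]
opening: 0.0881
```

Run:
```python
from h import *
p,d=save('wrist','w1'); print(toolT().round(4), get_obs()['joint_pos'].round(1))
```

```text
[[ 2.000e-04 -9.968e-01 -7.980e-02  5.993e-01]
 [ 3.000e-04 -7.980e-02  9.968e-01 -1.050e-02]
 [-1.000e+00 -2.000e-04  2.000e-04  3.933e-01]
 [ 0.000e+00  0.000e+00  0.000e+00  1.000e+00]] [  17.7   10.    10.4   -0.   -90.4 -103.1]
```

View pics/w1.png

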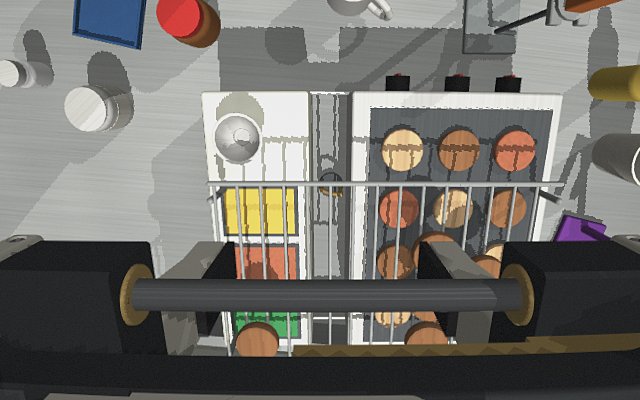

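The wrist view shows the press in the gap at about (331,185), just under the rack's front wire (row 184). The hook shaft is at the top right, about (470–550, 10–40). I crop both closer in one picture.

Run:
```python
import cv2,numpy as np
a=cv2.imread('pics/w1.png')
c1=cv2.resize(a[150:240,285:375],(560,560),interpolation=cv2.INTER_CUBIC)
c2=cv2.resize(a[0:60,450:640],(0,0),fx=4,fy=4,interpolation=cv2.INTER_CUBIC)[:, :]
b=cv2.imread('pics/side0.png')
c3=cv2.resize(b[150:240,215:275],(240,360),interpolation=cv2.INTER_CUBIC)
o=np.zeros((600,800,3),np.uint8); o[:560,:560]=c1; o[:360,560:800]=c3
o2=cv2.resize(c2,(240,76)); o[400:476,560:800]=o2
cv2.imwrite('pics/c1.png',o)
```

```text
(no output)
```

View pics/c1.png

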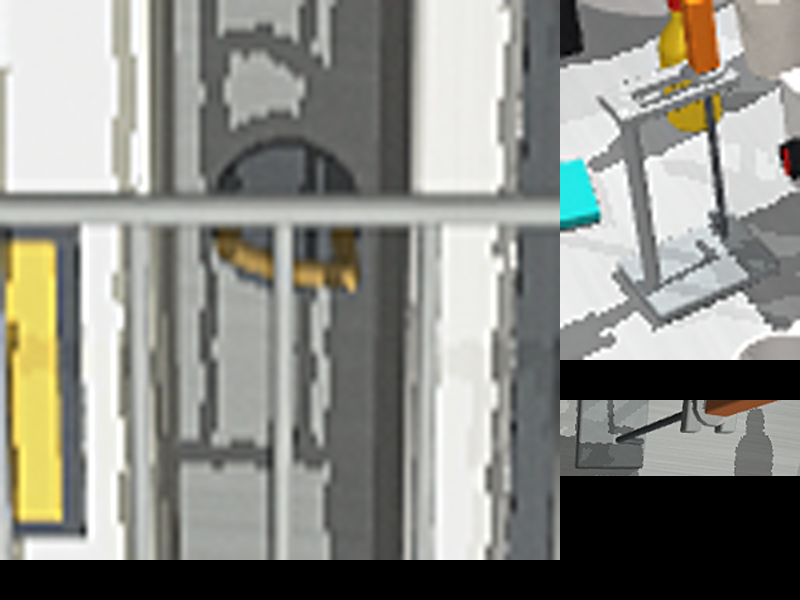

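The press disc's front edge is at about (331,172) and its sides are at about (320,181) and (343,182). The brass arch tops are at about (321,189) and (342,196), so the arch is turned slightly. The hook's toe direction is unclear here, so I move closer to the stand for a second look.

>>> move_arm --commands '[[[1, 2, 2.4, 0], [1.5, 2.4, 2.9, 0], [1.5, 2.4, 2.9, 0], [1.5, 2.4, 2.9, 0], [1.5, 2.4, 2.9, 0], [0, 0.2, 0.1, 0], [0, 0, 0, 0], [0, 0, 0, 0]]]'

```text
clock: 5.2
tool_pos: [0.4711, 0.1206, 0.3241]
orientation: [-68.9, 89.9, 25.7]
force: [1.1, 0.1, -0.2]
opening: 0.0874
```

Run:
```python
from h import *
p,d=save('wrist','w2'); T1=np.load('pics/w1.npz')['T']
ex=np.array([.9968,.0802,0]);ey=np.array([-.0802,.9968,0]);o=np.array([.5351,-.0138,0])
def st(P): q=P-o; return np.c_[q@ex,q@ey,q[:,2]].round(4)
print('disc front,left,right',st(plane('wrist',[(331.3,171.7),(319.6,180.5),(342.6,180.5)],.010,T1)))
print('arch corners', st(plane('wrist',[(320.7,189.4),(341.6,195.8)],.055,T1)))
print('peak',st(plane('wrist',[(331,194.5)],.062,T1)))
print('gap wall edges row184,top', st(plane('wrist',[(309,130),(352,130)],.13,T1)),'front wire', st(plane('wrist',[(331,184)],.187,T1)))
f=cv2.cvtColor(p,cv2.COLOR_RGB2BGR); cv2.imwrite('pics/w2c.png',cv2.resize(f[0:300,340:640],(600,600),interpolation=cv2.INTER_CUBIC))
```

```text
disc front,left,right [[ 0.1043  0.0044  0.01  ]
 [ 0.1187 -0.0143  0.01  ]
 [ 0.1187  0.0226  0.01  ]]
arch corners [[ 0.122  -0.0118  0.055 ]
 [ 0.1319  0.0194  0.055 ]]
peak [[0.128  0.0034 0.062 ]]
gap wall edges row184,top [[ 0.0284 -0.0244  0.13  ]
 [ 0.0284  0.0279  0.13  ]] front wire [[0.0823 0.0019 0.187 ]]
```

View pics/w2c.png

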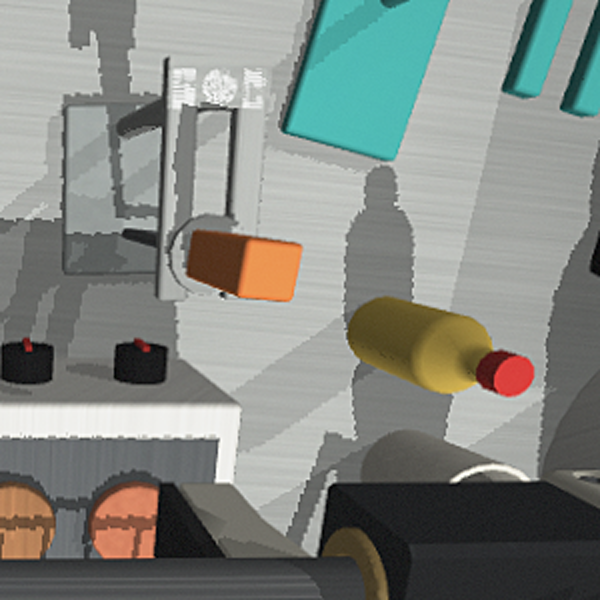

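The press is at about (0.123, 0.003) in gap axes. The front wire is at 0.080, so a plumb hook reaches only about 0.10. The pads can hold the handle tilted about the jaw axis, so I plan to tilt the hook about 16° in the grip by leaning its shaft on the gap's front end plate.

The toe seems to point to +y, hidden behind the shaft, and the handle yaw is about -4°. I turn the tool to match, with the jaws along the slot.

>>> move_arm --commands '[[[-1, 0, 0, -0.14], [0, 0, 0, -0.142], [0, 0, 0, -0.142], [0, 0, 0, -0.142], [0, 0, 0, -0.142], [0, 0, 0, -0.142], [0, 0, 0, -0.142], [0, 0, 0, -0.142]]]' --jaw 6

```text
clock: 6.05
tool_pos: [0.4717, 0.1195, 0.3333]
orientation: [152.9, 90.0, -47.3]
force: [0.3, 0.5, 0.3]
opening: 0.0599
```

>>> move_arm --commands '[[[0, 0, 0, -0.142], [0, 0, 0, -0.142], [0, -2, 1.5, 0], [0, -3, 2.3, 0], [0, -3, 2.0, 0], [0, -0.8, 0.6, 0], [0, 0, 0, 0], [0, 0, 0, 0]]]'

```text
clock: 6.85
tool_pos: [0.4142, 0.2122, 0.3332]
orientation: [114.7, 90.0, -69.6]
force: [-0.2, -0.4, -0.7]
opening: 0.0599
```

Run:
```python
from h import *
T=toolT(); print(T.round(4)); g=np.array([.4128,.2133,.214])
print('shift in tool cm',(T[:3,:3].T@(g-T[:3,3])*100).round(2))
p,d=save('side','s1'); q=save('scene','sc1')
o=np.hstack([cv2.resize(cv2.imread('pics/s1.png')[110:240,200:300],(400,520),interpolation=cv2.INTER_CUBIC),cv2.resize(cv2.imread('pics/sc1.png')[140:240,360:437],(400,520),interpolation=cv2.INTER_CUBIC)]); cv2.imwrite('pics/s1c.png',o)
```

```text
[[ 1.000e-04 -7.400e-02 -9.973e-01  4.142e-01]
 [-3.000e-04 -9.973e-01  7.400e-02  2.122e-01]
 [-1.000e+00  3.000e-04 -1.000e-04  3.332e-01]
 [ 0.000e+00  0.000e+00  0.000e+00  1.000e+00]]
shift in tool cm [11.92 -0.1   0.15]
```

View pics/s1c.png

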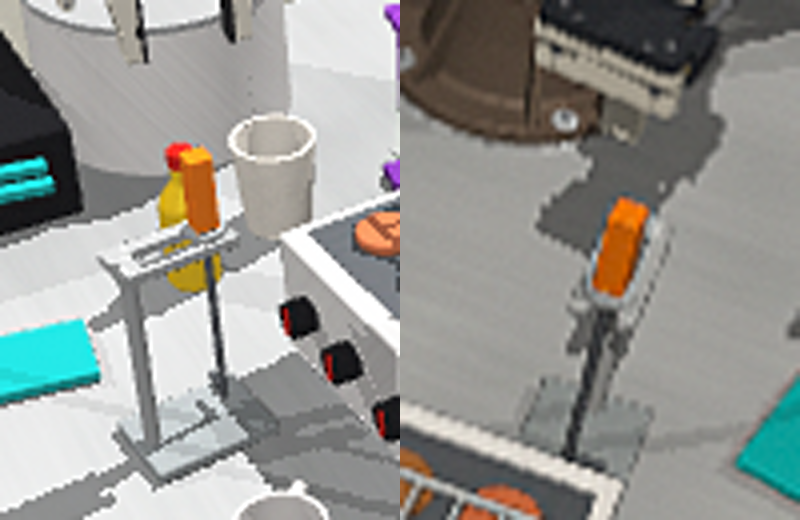

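In the side crop the toe runs up and left from the bend at about (220,390), which is +y as expected. The gripper is clear above the handle. I descend and grip.

>>> move_arm --commands '[[[3, -0.1, 0.15, 0], [4, 0, 0, 0], [3, 0, 0, 0], [1.9, 0, 0, 0], [0, 0, 0, 0]]]'

```text
clock: 7.45
tool_pos: [0.4114, 0.2117, 0.2116]
orientation: [48.9, 89.7, -135.4]
force: [0.2, -0.9, 0.1]
opening: 0.0598
```

>>> move_arm --commands '[[[0, 0, 0, 0], [0, 0, 0, 0], [0, 0, 0, 0], [0, 0, 0, 0], [0, 0, 0, 0], [-0.4, 0, 0, 0], [-0.4, 0, 0, 0], [0, 0, 0, 0]]]' --jaw 1

```text
clock: 8.25
tool_pos: [0.4124, 0.2139, 0.2228]
orientation: [-133.6, 90.0, 42.2]
force: [-0.6, -0.0, -0.9]
opening: 0.0198
```

The opening is 20 mm, so the handle is gripped. I slide out of the slot and lift.

>>> move_arm --commands '[[[0, -0.1, -0.6, 0], [0, -0.15, -0.9, 0], [0, -0.1, -0.8, 0], [0, -0.1, -0.5, 0], [0, 0, 0, 0], [-1, 0, 0, 0], [-2, 0, 0, 0], [-3, 0, 0, 0]]]'

```text
clock: 9.05
tool_pos: [0.4396, 0.2155, 0.2823]
orientation: [45.0, 89.8, -139.2]
force: [-0.3, 0.3, -0.9]
opening: 0.0199
```

>>> move_arm --commands '[[[-4, 0, 0, 0], [-4, 0, 0, 0], [-3, 0, 0, 0], [-2, 0, 0, 0], [0, 0, 0, 0], [0, 0, 0, 0]]]'

```text
clock: 9.65
tool_pos: [0.4401, 0.2161, 0.4125]
orientation: [-102.1, 89.9, 73.6]
force: [-1.0, -0.1, -2.2]
opening: 0.0202
```

Run:
```python
from h import *
T=toolT(); print(T.round(4)); p,d=save('side','s2'); save('scene','sc2')
o=np.hstack([cv2.resize(cv2.imread('pics/s2.png')[60:250,180:330],(400,520),interpolation=cv2.INTER_CUBIC),cv2.resize(cv2.imread('pics/sc2.png')[100:250,330:446],(400,520),interpolation=cv2.INTER_CUBIC)]); cv2.imwrite('pics/s2c.png',o)
```

```text
[[ 3.000e-04 -7.380e-02 -9.973e-01  4.401e-01]
 [ 1.000e-03 -9.973e-01  7.380e-02  2.161e-01]
 [-1.000e+00 -1.000e-03 -2.000e-04  4.125e-01]
 [ 0.000e+00  0.000e+00  0.000e+00  1.000e+00]]
```

View pics/s2c.png

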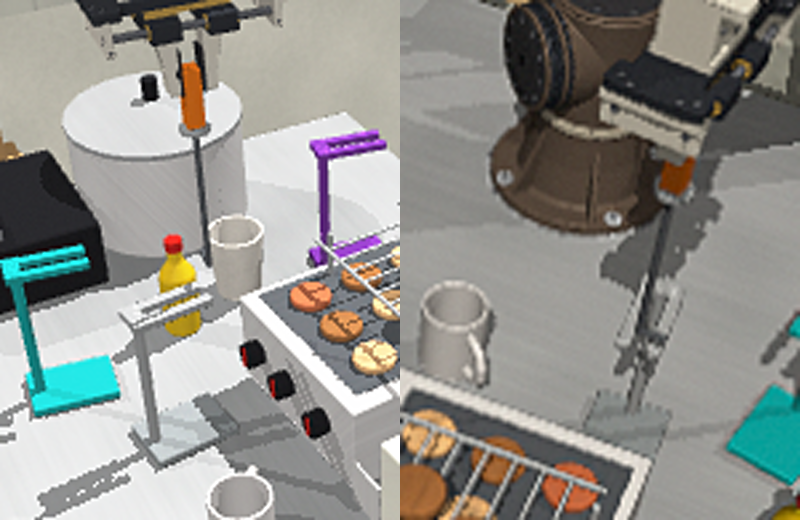

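The hook is out and hanging straight in the grip, clear above the stand. I turn its toe to +x and carry it over the gap's front opening.

>>> move_arm --commands '[[[0, 0, 0, 0.137], [0, 0, 0, 0.142], [0, 0, 0, 0.142], [0, 0, 0, 0.142], [0, 0, 0, 0.142], [0, 0, 0, 0.142], [0, 0, 0, 0.142], [0, 0, 0, 0.142]]]'

```text
clock: 10.55
tool_pos: [0.4401, 0.2159, 0.411]
orientation: [112.6, 89.9, -136.8]
force: [-0.5, 0.1, -1.8]
opening: 0.0201
```

>>> move_arm --commands '[[[0, 0, 0, 0.142], [0, 0, 0, 0.142], [0, -0.8, -2.2, 0], [0, -1.4, -3.8, 0], [0, -1.6, -4.4, 0], [0, -1.6, -4.4, 0], [0, -1.6, -4.4, 0], [0, -1.2, -3.0, 0]]]'

```text
clock: 11.35
tool_pos: [0.5405, -0.001, 0.411]
orientation: [109.4, 89.9, -156.0]
force: [0.1, 1.4, -1.9]
opening: 0.0198
```

>>> move_arm --commands '[[[0, -0.4, -1.2, 0], [0, 0, 0, 0], [0, 0, 0, 0]]]'

```text
clock: 11.65
tool_pos: [0.5449, -0.0099, 0.4114]
orientation: [90.3, 89.9, -175.1]
force: [0.3, 0.0, -2.2]
opening: 0.0196
```

```bash
cat >> h.py <<'E'
ex=np.array([.9968,.0802,0]);ey=np.array([-.0802,.9968,0]);o0=np.array([.5351,-.0138,0])
def st(P): q=np.atleast_2d(P)-o0; return np.c_[q@ex,q@ey,q[:,2]].round(4)
def shaftpts(n,f,box):
    pass
E
python3 - <<'E'
from h import *
T=toolT(); print(T.round(4), st(T[:3,3])); p,d=save('wrist','w3'); save('side','s3')
# blob of orange & pixels in wrist depth near hook
W=np.load('pics/w3.npz'); v,u=np.mgrid[:400,:640]; P=deproj('wrist',np.c_[u.ravel(),v.ravel()],d,W['T'])
s=st(P); t=T[:3,3]; ts=st(t)[0]
for z0,z1 in((.215,.235),(.235,.25),(.25,.30),(.30,.35),(.35,.39)):
    m=(s[:,2]>z0)&(s[:,2]<z1)&(abs(s[:,0]-ts[0]-.01)<.04)&(abs(s[:,1]-ts[1])<.03)
    if m.any(): print(z0,m.sum(),s[m].mean(0),s[m].min(0),s[m].max(0))
E
```

```text
[[-1.400e-03 -9.967e-01 -8.120e-02  5.449e-01]
 [-1.000e-04 -8.120e-02  9.967e-01 -9.900e-03]
 [-1.000e+00  1.400e-03 -0.000e+00  4.114e-01]
 [ 0.000e+00  0.000e+00  0.000e+00  1.000e+00]] [[0.0101 0.0031 0.4114]]
0.215 12 [0.01020833 0.00235    0.23025   ] [ 9.500e-03 -2.000e-04  2.262e-01] [0.0109 0.0049 0.2347]
0.235 22 [0.01063636 0.00204091 0.24304091] [ 0.0097 -0.0012  0.2353] [0.0132 0.0058 0.2498]
0.25 95 [0.01048632 0.00238316 0.27620421] [ 0.0094 -0.001   0.2514] [0.0125 0.0057 0.2997]
0.3 122 [0.01040246 0.00236885 0.32323689] [ 0.0093 -0.0011  0.3006] [0.0132 0.0059 0.3445]
0.35 10 [-0.00263  0.00074  0.38937] [-0.0038 -0.0067  0.3883] [-0.0006  0.0081  0.3899]
```

The wrist depth shows the shaft plumb, at station (0.0135, 0.0024), with its bottom at z of about 0.226. I lower it into the gap's front opening, then lean it back on the end plate to tilt it.

>>> move_arm --commands '[[[2, 0, 0, 0], [4, 0, 0, 0], [4, 0, 0, 0], [4, 0, 0, 0], [3.5, 0, 0, 0], [2.2, 0, 0, 0], [0.5, 0, 0, 0], [0, 0, 0, 0]]]'

```text
clock: 12.55
tool_pos: [0.5451, -0.0094, 0.2103]
orientation: [128.2, 90.0, -137.0]
force: [1.3, -0.3, -1.1]
opening: 0.02
```

>>> move_arm --commands '[[[0, 1, 0, 0], [0, 1, 0, 0], [0, 0.8, 0, 0], [0, 0.8, 0, 0], [0, 0.8, 0, 0], [0, 0.8, 0, 0], [0, 0, 0, 0]]]'

```text
clock: 13.25
tool_pos: [0.4927, -0.0144, 0.2106]
orientation: [-70.2, 90.0, 24.5]
force: [1.1, -0.5, -0.4]
opening: 0.0199
```

```bash
cat > tilt.py <<'E'
from h import *
import sys
T=toolT(); W=camT('wrist'); p,d=save('wrist',sys.argv[1])
v,u=np.mgrid[:400,:640]; s=st(deproj('wrist',np.c_[u.ravel(),v.ravel()],d,W)); ts=st(T[:3,3])[0]
print('tcp',ts,'F',get_obs()['force'].round(1))
hsv=cv2.cvtColor(p,cv2.COLOR_RGB2HSV).reshape(-1,3)
lo,hi=float(sys.argv[2]),float(sys.argv[3])
m0=(abs(s[:,1]-ts[1])<.012)&(s[:,0]>ts[0]-.04)&(s[:,0]<ts[0]+.12)
for z in np.arange(lo,hi,.01):
    m=m0&(s[:,2]>z)&(s[:,2]<z+.01)
    if m.sum(): print(round(z+.005,3),m.sum(),np.median(s[m],0).round(4),s[m][:,0].min(),s[m][:,0].max())
E
python3 tilt.py w4 .02 .22
```

```text
tcp [-0.0423  0.0028  0.2106] F [ 1.5 -0.1 -0.2]
0.025 46 [-0.0179  0.0026  0.0249] -0.0183 -0.0174
0.035 61 [-0.0179  0.0016  0.0353] -0.0183 -0.0174
0.045 64 [-0.0179  0.0036  0.0444] -0.0182 -0.0105
0.055 158 [-0.0173  0.0026  0.0583] -0.0185 -0.0117
0.065 21 [-0.0148  0.0026  0.0613] -0.0179 -0.0111
0.075 14 [-0.016   0.0017  0.0755] -0.017 -0.0135
0.085 13 [-0.0177  0.0026  0.0856] -0.0184 -0.016
0.095 16 [-0.019   0.0022  0.095 ] -0.0202 -0.0174
0.105 15 [-0.0209  0.0017  0.1049] -0.0216 -0.0193
0.115 7 [-0.0219  0.0026  0.112 ] -0.0223 -0.0207
0.185 31 [-0.046   0.0018  0.1888] -0.0474 -0.0417
0.195 533 [-0.0425  0.003   0.1928] -0.0477 -0.03
0.205 144 [-0.0426  0.0019  0.2052] -0.0436 -0.0399
0.215 165 [-0.0442  0.0024  0.2151] -0.0451 -0.043
```

The tilt works, at about 9° now. I pull back further.

>>> move_arm --commands '[[[0, 0.7, 0, 0], [0, 0.7, 0, 0], [0, 0.7, 0, 0], [0, 0.3, 0, 0], [0, 0, 0, 0], [0, -0.6, 0, 0], [0, -0.6, 0, 0], [0, 0, 0, 0]]]'

```text
clock: 14.1
tool_pos: [0.4821, -0.0153, 0.2097]
orientation: [108.5, 89.9, -156.9]
force: [-0.0, -0.3, -2.1]
opening: 0.0197
```

```bash
python3 tilt.py w5 .02 .22
```

```text
tcp [-0.0529  0.0028  0.2097] F [ 0.2 -0.2 -1.5]
0.025 54 [-0.0179  0.003   0.0262] -0.0183 -0.0172
0.035 68 [-0.0178  0.002   0.0343] -0.0183 0.0051
0.045 76 [-0.0179  0.003   0.0446] -0.0184 0.0019
0.055 162 [-0.0173  0.0025  0.0582] -0.0184 -0.0009
0.065 7 [-0.0149  0.0016  0.0601] -0.0178 -0.0147
0.185 37 [-0.0501  0.0018  0.1892] -0.0513 -0.0465
0.195 447 [-0.0469  0.003   0.1917] -0.0516 -0.0375
0.205 48 [-0.0493  0.0022  0.2064] -0.05 -0.0472
0.215 111 [-0.0514  0.0019  0.2142] -0.0528 -0.0502
```

Tilt is now about 16.7°. From the fit, the bend is at station x of about 0.009, z of about 0.034, which is consistent with the grip point. I advance under the rack, then check alignment by picture before entering the arch.

>>> move_arm --commands '[[[-0.2, -0.8, 0.15, 0], [0, -1.4, 0, 0], [0, -1.6, 0, 0], [0, -1.6, 0, 0], [0, -1.2, 0, 0], [0, -0.6, 0, 0], [0, 0, 0, 0], [0, 0, 0, 0]]]'

```text
clock: 14.95
tool_pos: [0.5528, -0.008, 0.2119]
orientation: [94.6, 90.0, -170.8]
force: [-0.6, -0.3, -0.9]
opening: 0.0195
```

```bash
python3 tilt.py w6 .02 .19
python3 - <<'E'
import cv2
a=cv2.imread('pics/w6.png'); cv2.imwrite('pics/w6c.png',cv2.resize(a[90:250,230:430],(750,600),interpolation=cv2.INTER_CUBIC))
E
```

```text
tcp [0.0181 0.0044 0.2119] F [ 0.8  0.7 -1.5]
0.025 29 [-0.018   0.002   0.0217] -0.0182 -0.0179
0.035 31 [-0.018   0.0059  0.038 ] -0.0182 0.0762
0.045 40 [-0.0181  0.0031  0.0481] -0.0182 0.0736
0.055 126 [-0.0164  0.004   0.0586] -0.0182 0.0721
0.065 7 [-0.0167  0.0104  0.0603] -0.0176 -0.0148
0.185 406 [0.0825 0.0022 0.1881] 0.02 0.106
```

View pics/w6c.png

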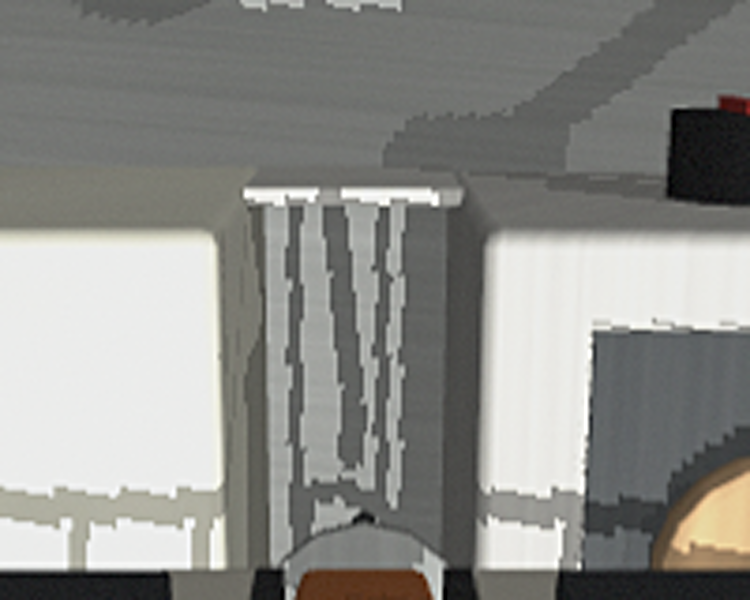

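This crop shows the gap, with the hook's collar and handle at about (365,570) and the press itself hidden behind the hand. So I rely on the measured positions: arch at x of about 0.126, bend at 0.080. I advance slowly, watching the force.

>>> move_arm --commands '[[[0, -0.6, 0, 0], [0, -0.6, 0, 0], [0, -0.6, 0, 0], [0, -0.6, 0, 0], [0, -0.5, 0, 0], [0, -0.5, 0, 0], [0, 0, 0, 0], [0, 0, 0, 0]]]'

```text
clock: 15.8
tool_pos: [0.587, -0.0052, 0.2119]
orientation: [94.3, 90.0, -171.1]
force: [-0.7, -0.1, -1.6]
opening: 0.0197
```

Run:
```python
from h import *
T=toolT(); print(st(T[:3,3]),get_obs()['force'].round(2),get_obs()['moment'].round(2))
for n in('side','scene'):
    p,d=save(n,n+'7'); hsv=cv2.cvtColor(p,cv2.COLOR_RGB2HSV)
    # where would the arch / bend project
    v,u=np.mgrid[:400,:640]; s=st(deproj(n,np.c_[u.ravel(),v.ravel()],d))
    m=(abs(s[:,1])<.024)&(s[:,0]>-.014)&(s[:,0]<.2)&(s[:,2]<.17)&(s[:,2]>.004); print(n,m.sum())
    for q,c in zip(s[m][::3],hsv.reshape(-1,3)[m][::3]): print(q,c) if m.sum()<80 else None
    b=m&(hsv.reshape(-1,3)[:,1]>90); print('coloured',s[b][:15])
```

```text
[[0.0524 0.0044 0.2119]] [-0.68 -0.09 -1.64] [ 0.04 -0.07 -0.03]
side 46
[0.1728 0.0235 0.1197] [ 12   8 159]
[0.0757 0.0003 0.1678] [113  17  59]
[0.0774 0.0023 0.1619] [125  29  53]
[ 0.0795 -0.0002  0.1588] [120  21  60]
[ 7.970e-02 -1.000e-04  1.549e-01] [120  17  61]
[ 0.0832 -0.0007  0.1498] [ 90   4 120]
[0.0867 0.0034 0.1415] [110  22  69]
[0.0826 0.0025 0.1362] [103  33  54]
[ 0.0846 -0.      0.1331] [108  20  64]
[0.0893 0.0008 0.1264] [100  12  66]
[ 0.1158 -0.0234  0.127 ] [ 30   6 255]
[0.089  0.0045 0.1119] [105   5 107]
[ 0.0891 -0.0005  0.1115] [110  26  59]
[0.0937 0.0048 0.1013] [103  36  50]
[0.0934 0.0042 0.0978] [ 30  15 151]
[-0.0133 -0.0015  0.0586] [  6   7 179]
coloured []
scene 87
coloured [[ 0.122  -0.0097  0.0618]
 [ 0.1207 -0.0066  0.0621]
 [ 0.1243 -0.0124  0.0574]
 [ 0.1236 -0.009   0.0585]
 [ 0.1262 -0.0038  0.0649]
 [ 0.1245 -0.0009  0.0646]
 [ 0.1237  0.0024  0.0656]
 [ 0.124  -0.0127  0.0512]
 [ 0.1206 -0.0108  0.0481]
 [ 0.0916 -0.0229  0.0045]
 [ 0.122  -0.0024  0.055 ]
 [ 0.1257 -0.0119  0.048 ]
 [ 0.1212 -0.0106  0.0432]
 [ 0.1232 -0.0135  0.0382]
 [ 0.1223 -0.0101  0.0392]]
```

The scene depth shows the arch undisturbed at x of about 0.124, y from -0.012 upward. The toe is under it with no force step. I lift along the shaft's slope.

>>> move_arm --commands '[[[-0.4, 0.12, 0, 0], [-0.4, 0.12, 0, 0], [-0.4, 0.12, 0, 0], [-0.3, 0.1, 0, 0], [-0.3, 0.1, 0, 0], [-0.3, 0.1, 0, 0], [0, 0, 0, 0], [0, 0, 0, 0]]]'

```text
clock: 16.7
tool_pos: [0.5804, -0.0056, 0.2331]
orientation: [47.5, 90.0, 142.2]
force: [0.1, -0.5, -2.7]
opening: 0.0196
```

```bash
cat > arch.py <<'E'
from h import *
import sys
T=toolT(); print('tcp',st(T[:3,3]),T[:3,3].round(4),get_obs()['clock'],'F',get_obs()['force'].round(2))
P,c=[],[]
for n in('scene','side'):
    p,d=save(n,n+sys.argv[1]); h=cv2.cvtColor(p,cv2.COLOR_RGB2HSV).reshape(-1,3)
    v,u=np.mgrid[:400,:640]; w=deproj(n,np.c_[u.ravel(),v.ravel()],d); s=st(w)
    g=float(sys.argv[2]); tc=T[:3,3]+.06*ex  # near bend
    m=(np.hypot(*(w-tc)[:,:2].T)<g)&(w[:,2]>T[2,3]-.30)&(w[:,2]<T[2,3]-.075)&(s[:,1]>-9)&(d.ravel()>0)&(abs(s[:,1]-st(T[:3,3])[0,1])<.024)
    b=m&(h[:,1]>90)&(h[:,0]>10)&(h[:,0]<30)
    print(n,'brass',b.sum(), s[b].mean(0).round(4) if b.any() else '', s[b].min(0) if b.any() else '',s[b].max(0) if b.any() else '')
E
python3 arch.py 8 .09
```

```text
tcp [[0.0458 0.0045 0.2331]] [ 0.5804 -0.0056  0.2331] 16.7 F [ 0.13 -0.51 -2.73]
scene brass 16 [ 0.12   -0.0066  0.0543] [ 0.1138 -0.0126  0.0211] [0.1225 0.0045 0.0734]
side brass 0
```

The force rose by about 1.1 N and the arch peak by 8 mm, so the press is on the hook. I draw it forward out from under the rack.

>>> move_arm --commands '[[[-0.2, 0.3, 0, 0], [0, 0.7, 0, 0], [0, 1, 0, 0], [0, 1.2, 0, 0], [0, 1.2, 0, 0], [0, 1.2, 0, 0], [0, 1.0, 0, 0], [0, 0.8, 0, 0]]]'

```text
clock: 17.6
tool_pos: [0.5057, -0.0118, 0.2355]
orientation: [-72.1, 90.0, 22.6]
force: [0.1, 0.8, -2.5]
opening: 0.0195
```

>>> move_arm --commands '[[[0, 0.5, 0, 0], [0, 0.3, 0, 0], [0, 0.1, 0, 0], [0, 0, 0, 0], [0, 0, 0, 0]]]'

```text
clock: 18.1
tool_pos: [0.498, -0.0124, 0.235]
orientation: [122.3, 90.0, -143.0]
force: [-0.1, 0.0, -2.6]
opening: 0.0198
```

```bash
python3 arch.py 9 .09
```

```text
tcp [[-0.0369  0.0043  0.235 ]] [ 0.498  -0.0124  0.235 ] 18.1 F [-0.09  0.01 -2.58]
scene brass 18 [ 0.0399 -0.0045  0.0591] [ 0.0287 -0.0114  0.023 ] [0.0845 0.0268 0.1301]
side brass 0
```

The arch is at x of about 0.037, clear of the rack. I lift it out.

>>> move_arm --commands '[[[-0.5, 0, 0, 0], [-1.2, 0, 0, 0], [-2, 0, 0, 0], [-2.5, 0, 0, 0], [-2.5, 0, 0, 0], [-2.5, 0, 0, 0], [-2.5, 0, 0, 0], [-1.8, 0, 0, 0]]]'

```text
clock: 19.0
tool_pos: [0.4981, -0.0127, 0.3932]
orientation: [-87.9, 89.8, 6.8]
force: [0.3, 0.4, -1.7]
opening: 0.0197
```

>>> move_arm --commands '[[[-1, 0, 0, 0], [-0.5, 0, 0, 0], [0, 0, 0, 0], [0, 0, 0, 0], [0, 0, 0, 0]]]'

```text
clock: 19.5
tool_pos: [0.4974, -0.0125, 0.4042]
orientation: [98.1, 89.9, -167.2]
force: [0.2, 0.3, -1.9]
opening: 0.0195
```

```bash
python3 arch.py 10 .09
python3 - <<'E'
import cv2,numpy as np
a=cv2.imread('pics/side10.png');b=cv2.imread('pics/scene10.png')
cv2.imwrite('pics/v10.png',np.hstack([cv2.resize(a[80:280,220:420],(400,400)),cv2.resize(b[110:260,250:400],(400,400))]))
E
```

```text
tcp [[-0.0375  0.0043  0.4042]] [ 0.4974 -0.0125  0.4042] 19.5 F [ 0.21  0.32 -1.88]
scene brass 52 [0.0376 0.0063 0.217 ] [ 0.0225 -0.0121  0.187 ] [0.0432 0.0203 0.2442]
side brass 65 [3.480e-02 2.000e-04 2.225e-01] [-0.0065 -0.0157  0.1878] [0.0422 0.0221 0.3243]
```

View pics/v10.png

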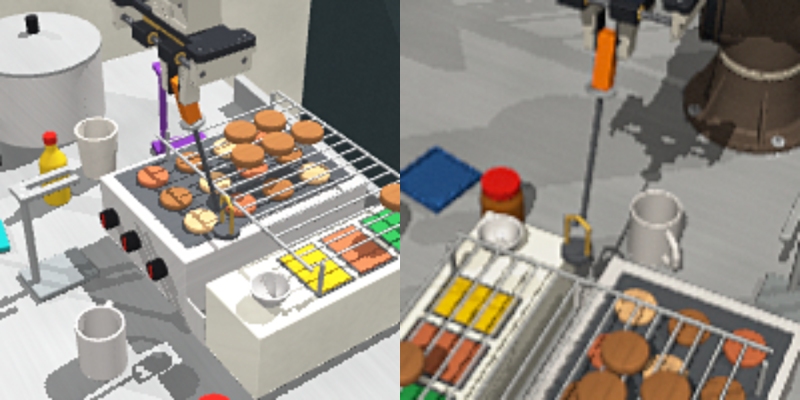

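The press hangs on the hook above the gap, foot at about 0.18, seen at (228,220) in the left half. I carry it to the dish gently, back first and then across.

>>> move_arm --commands '[[[0, 0.4, 0, 0], [0, 0.8, 0, 0], [0, 1.2, 0, 0], [0, 1.4, -0.4, 0], [0, 1.4, -0.8, 0], [0, 1.4, -1.2, 0], [0, 1.4, -1.6, 0], [0, 1.4, -1.8, 0]]]'

```text
clock: 20.4
tool_pos: [0.4073, -0.0792, 0.4055]
orientation: [-86.9, 89.9, 7.8]
force: [-0.0, -1.3, -2.9]
opening: 0.0195
```

>>> move_arm --commands '[[[0, 1.4, -2, 0], [0, 1.4, -2, 0], [0, 1.4, -2, 0], [0, 1.3, -2, 0], [0, 1.1, -2, 0], [0, 0.9, -2, 0], [0, 0.7, -2, 0], [0, 0.4, -2, 0]]]'

```text
clock: 21.2
tool_pos: [0.3343, -0.2457, 0.4058]
orientation: [-112.2, 89.9, -17.5]
force: [0.5, 0.4, -2.9]
opening: 0.0196
```

>>> move_arm --commands '[[[0, 0.2, -2, 0], [0, 0, -2, 0], [0, 0, -2, 0], [0, 0, -1.7, 0], [0, 0, -1.2, 0], [0, 0, -0.8, 0], [0, 0, -0.4, 0], [0, 0, 0, 0]]]'

```text
clock: 22.0
tool_pos: [0.3422, -0.3454, 0.4052]
orientation: [42.2, 90.0, 136.8]
force: [-0.0, -0.7, -2.5]
opening: 0.02
```

```bash
python3 arch.py 11 .10
python3 - <<'E'
from h import *
d=np.array([.4165,-.347,0]); print('dish st',st(d))
E
```

```text
tcp [[-0.2189 -0.3151  0.4052]] [ 0.3422 -0.3454  0.4052] 22.0 F [-0.   -0.69 -2.52]
scene brass 40 [-0.1429 -0.3134  0.2177] [-0.159  -0.3365  0.1856] [-0.1357 -0.2974  0.2449]
side brass 86 [-0.1451 -0.3171  0.2237] [-0.1486 -0.3334  0.1913] [-0.1282 -0.2976  0.2451]
dish st [[-0.1449 -0.3226  0.    ]]
```

The arch is within 7 mm of the dish centre. I trim y and lower.

>>> move_arm --commands '[[[0.5, 0, -0.35, 0], [1.2, 0, -0.3, 0], [2.2, 0, 0, 0], [2.6, 0, 0, 0], [2.6, 0, 0, 0], [2.2, 0, 0, 0], [1.4, 0, 0, 0], [0.8, 0, 0, 0]]]'

```text
clock: 22.9
tool_pos: [0.3421, -0.3512, 0.2679]
orientation: [52.7, 89.8, 147.4]
force: [-0.3, -1.0, -2.2]
opening: 0.0202
```

>>> move_arm --commands '[[[0.5, 0, 0, 0], [0.3, 0, 0, 0], [0.2, 0, 0, 0], [0, 0, 0, 0], [0, 0, 0, 0], [0, 0, 0, 0]]]'

```text
clock: 23.5
tool_pos: [0.3431, -0.3519, 0.2605]
orientation: [-124.4, 90.0, -29.7]
force: [-0.3, -0.4, -3.1]
opening: 0.0197
```

```bash
python3 arch.py 12 .10
```

```text
tcp [[-0.2185 -0.3216  0.2605]] [ 0.3431 -0.3519  0.2605] 23.5 F [-0.26 -0.38 -3.11]
scene brass 34 [-0.1445 -0.3207  0.0709] [-0.1573 -0.3397  0.0426] [-0.1312 -0.3044  0.0989]
side brass 74 [-0.1462 -0.3257  0.0801] [-0.1613 -0.3396  0.0435] [-0.14   -0.3041  0.1034]
```

>>> move_arm --commands '[[[0.3, 0, 0, 0], [0.4, 0, 0, 0], [0.4, 0, 0, 0], [0.4, 0, 0, 0], [0.3, 0, 0, 0], [0.2, 0, 0, 0], [0.15, 0, 0, 0], [0.15, 0, 0, 0]]]'

```text
clock: 24.4
tool_pos: [0.343, -0.3518, 0.2371]
orientation: [-135.0, 90.0, -40.3]
force: [0.3, -0.5, -1.8]
opening: 0.0198
```

>>> move_arm --commands '[[[0.15, 0, 0, 0], [0.15, 0, 0, 0], [0.15, 0, 0, 0], [0.15, 0, 0, 0], [0.15, 0, 0, 0], [0.15, 0, 0, 0], [0.15, 0, 0, 0], [0.15, 0, 0, 0]]]'

```text
clock: 25.2
tool_pos: [0.343, -0.3518, 0.2251]
orientation: [-129.3, 90.0, -34.6]
force: [0.5, 0.1, -0.8]
opening: 0.0196
```

```bash
python3 arch.py 13 .10
```

```text
tcp [[-0.2186 -0.3215  0.2251]] [ 0.343  -0.3518  0.2251] 25.2 F [ 0.5   0.06 -0.84]
scene brass 40 [-0.146  -0.3202  0.0418] [-0.1923 -0.3411  0.0047] [-0.1349 -0.3042  0.0715]
side brass 67 [-0.1449 -0.3254  0.0516] [-0.1476 -0.3394  0.0142] [-0.1378 -0.3056  0.0717]
```

The peak is at 0.0716 against 0.069 expected when seated, so it is touching or nearly so. I lower further for slack, then withdraw.

>>> move_arm --commands '[[[0.2, 0, 0, 0], [0.3, 0, 0, 0], [0.3, 0, 0, 0], [0.3, 0, 0, 0], [0.1, 0, 0, 0], [0, 0, 0, 0], [0, 0, 0, 0]]]'

```text
clock: 26.0
tool_pos: [0.343, -0.3518, 0.2132]
orientation: [-158.0, 90.0, -63.3]
force: [0.5, 0.2, -1.7]
opening: 0.0201
```

```bash
python3 arch.py 14 .10
```

```text
tcp [[-0.2186 -0.3215  0.2132]] [ 0.343  -0.3518  0.2132] 26.0 F [ 0.51  0.18 -1.72]
scene brass 37 [-0.147  -0.3198  0.0402] [-0.1913 -0.3416  0.0051] [-0.1382 -0.3047  0.0698]
side brass 67 [-0.1452 -0.3247  0.0501] [-0.148  -0.3402  0.0147] [-0.1398 -0.3057  0.0718]
```

The arch is unmoved while the hook went down 12 mm, so the press is standing free. I withdraw backwards.

>>> move_arm --commands '[[[0, 0.2, 0, 0], [0, 0.4, 0, 0], [0, 0.6, 0, 0], [0, 0.8, 0, 0], [0, 1.0, 0, 0], [0, 1.0, 0, 0], [0, 1.0, 0, 0], [0, 0.5, 0, 0]]]'

```text
clock: 26.9
tool_pos: [0.287, -0.3563, 0.2133]
orientation: [-109.9, 90.0, -15.2]
force: [-0.3, -0.4, -1.9]
opening: 0.02
```

```bash
sed -i 's/tc=T\[:3,3\]+.06\*ex/tc=T[:3,3]+float(sys.argv[3] if len(sys.argv)>3 else .06)*ex/' arch.py; python3 arch.py 15 .10 .12
```

```text
tcp [[-0.2748 -0.3215  0.2133]] [ 0.287  -0.3563  0.2133] 26.9 F [-0.29 -0.41 -1.89]
scene brass 36 [-0.1463 -0.3196  0.0402] [-0.1894 -0.3389  0.0079] [-0.1392 -0.304   0.0715]
side brass 68 [-0.1451 -0.3242  0.0486] [-0.1473 -0.3393  0.0135] [-0.1418 -0.3041  0.0714]
```

The press stayed at (-0.145, -0.322), which is the dish centre. Before rehanging I straighten the hook in the grip by pushing its toe against the topping unit's front wall. First I raise it and go there.

>>> move_arm --commands '[[[-2, 0.3, 0, 0], [-4, 0, 0, 0], [-4, 0, 0, 0], [-2, 0, 2, 0], [0, 0, 4, 0], [0, -1.5, 4.5, 0], [0, -2, 4.5, 0], [0, -2.5, 4, 0]]]'

```text
clock: 27.8
tool_pos: [0.3292, -0.1606, 0.3339]
orientation: [-88.2, 89.9, 6.4]
force: [2.5, -1.0, -1.6]
opening: 0.0197
```

>>> move_arm --commands '[[[0, -3, 3.6, 0], [0, -2.5, 2, 0], [0, -1.3, 0, 0], [3, 0, 0, 0], [4, 0, 0, 0], [3, 0, 0, 0], [0.9, 0, 0, 0], [0, 0, 0, 0]]]'

```text
clock: 28.6
tool_pos: [0.3922, -0.1013, 0.2237]
orientation: [105.7, 89.9, -159.7]
force: [0.5, 0.1, -0.9]
opening: 0.02
```

```bash
python3 tilt.py w16 .02 .215
```

```text
tcp [-0.1495 -0.0758  0.2237] F [ 0.1  0.2 -0.1]
0.045 6 [-0.092  -0.0766  0.0483] -0.0933 -0.0912
0.055 4 [-0.0948 -0.0776  0.058 ] -0.0956 -0.0942
0.065 4 [-0.0964 -0.0755  0.0629] -0.0981 -0.095
0.205 460 [-0.1436 -0.0761  0.2055] -0.1483 -0.134
0.215 45 [-0.1437 -0.0761  0.214 ] -0.1456 -0.1427
```

>>> move_arm --commands '[[[0, -2, 0, 0], [0, -1.5, 0, 0], [0, -1, 0, 0], [0, -1, 0, 0], [0, -1, 0, 0], [0, -1, 0, 0], [0, -1, 0, 0], [0, -0.7, 0, 0]]]'

```text
clock: 29.45
tool_pos: [0.4851, -0.0933, 0.2241]
orientation: [110.4, 90.0, -155.0]
force: [-2.6, -0.2, -0.2]
opening: 0.0199
```

>>> move_arm --commands '[[[0, -0.6, 0, 0], [0, 0, 0, 0], [0, 0, 0, 0], [0, 1, 0, 0], [0, 1.5, 0, 0], [0, 0, 0, 0], [0, 0, 0, 0]]]'

```text
clock: 30.15
tool_pos: [0.4649, -0.0949, 0.2249]
orientation: [-85.5, 89.9, 9.2]
force: [0.2, -0.5, -1.7]
opening: 0.02
```

```bash
python3 tilt.py w17 .02 .215
```

```text
tcp [-0.0765 -0.0752  0.2249] F [ 0.2  0.7 -0.9]
0.035 6 [-0.0731 -0.076   0.038 ] -0.0738 -0.0723
0.045 11 [-0.0734 -0.0765  0.0456] -0.074 -0.0726
0.055 12 [-0.0734 -0.0755  0.0556] -0.074 -0.073
0.065 15 [-0.0734 -0.0764  0.0652] -0.0743 -0.0712
0.075 17 [-0.0736 -0.0764  0.0754] -0.0744 -0.0714
0.085 20 [-0.0738 -0.0755  0.0856] -0.0746 -0.072
0.095 17 [-0.0741 -0.0764  0.095 ] -0.0747 -0.0725
0.105 22 [-0.0741 -0.0764  0.1054] -0.0748 -0.0727
0.115 21 [-0.0744 -0.0755  0.1148] -0.075 -0.073
0.125 252 [ 0.0368 -0.0734  0.1286] -0.0754 0.0432
0.135 35 [-0.0743 -0.0755  0.1346] -0.0754 0.042
0.145 101 [ 0.0339 -0.0845  0.1461] -0.0756 0.0433
0.155 117 [ 0.0329 -0.0818  0.1553] -0.0757 0.0431
0.165 129 [ 0.026  -0.0801  0.1609] 0.0121 0.0406
0.205 601 [-0.0848 -0.0745  0.2075] -0.0898 -0.0681
0.215 196 [-0.0828 -0.0759  0.2152] -0.0834 -0.0808
```

The hook is plumb again to within about 1°. I carry it above its stand.

>>> move_arm --commands '[[[-2, 0.5, 0, 0], [-4, 1, 0, 0], [-5, 1, 0, 0], [-5, 1, 0, 0], [-3.5, 0, 2, 0], [0, 0, 4, 0], [0, 0, 4.5, 0], [0, 0, 4.5, 0]]]'

```text
clock: 31.0
tool_pos: [0.4182, 0.0531, 0.4178]
orientation: [-58.1, 89.9, 36.5]
force: [2.3, 0.8, -1.1]
opening: 0.0199
```

>>> move_arm --commands '[[[0, 0, 4.5, 0], [0, 0, 4.5, 0], [0, 0, 4, 0], [0, 0, 2.5, 0], [0, 0, 1, 0], [0, 0, 0, 0], [0, 0, 0, 0]]]'

```text
clock: 31.7
tool_pos: [0.4052, 0.2158, 0.4173]
orientation: [-169.9, 90.0, -75.2]
force: [0.1, -0.8, -1.0]
opening: 0.0196
```

Run:
```python
from h import *
T=toolT(); W=camT('wrist'); p,d=save('wrist','w18'); print('tcp',st(T[:3,3]),T[:3,3].round(4))
v,u=np.mgrid[:400,:640]; s=st(deproj('wrist',np.c_[u.ravel(),v.ravel()],d,W)); t=st(T[:3,3])[0]
m0=(abs(s[:,1]-t[1])<.03)
for z in np.arange(.225,.41,.02):
    m=m0&(s[:,2]>z)&(s[:,2]<z+.02)&(abs(s[:,0]-t[0])<.03)
    if m.sum(): print('hook',round(z,3),m.sum(),np.median(s[m],0))
pr=m0&(abs(s[:,2]-.194)<.008)&(s[:,0]<t[0]+.06)&(s[:,0]>t[0]-.1)
q=s[pr]; print('prongs',len(q),q.min(0),q.max(0))
for x in np.arange(-.18,-.07,.01):
    y=np.sort(q[(q[:,0]>=x)&(q[:,0]<x+.01)][:,1])
    if len(y)>4:
        i=np.argmax(np.diff(y)); print(round(x,3),len(y),y[0],y[i],y[i+1],y[-1])
a=p[:,:,::-1]; cv2.imwrite('pics/w18c.png',cv2.resize(a[0:240,200:440],(600,600),interpolation=cv2.INTER_CUBIC))
```

```text
tcp [[-0.1111  0.2393  0.4173]] [0.4052 0.2158 0.4173]
hook 0.225 18 [-0.1083  0.2379  0.2363]
hook 0.245 32 [-0.1084   0.238    0.25575]
hook 0.265 33 [-0.1085  0.2389  0.2746]
hook 0.285 43 [-0.1089  0.2389  0.2948]
hook 0.305 47 [-0.1091  0.2389  0.3149]
hook 0.325 62 [-0.1095  0.2382  0.3354]
hook 0.345 5 [-0.1098  0.2396  0.3465]
hook 0.385 963 [-0.1174  0.2389  0.4   ]
hook 0.405 445 [-0.1174  0.2389  0.4156]
prongs 2339 [-0.1817  0.2168  0.1869] [-0.0822  0.2599  0.1968]
-0.18 355 0.2168 0.2355 0.2366 0.2585
-0.17 350 0.2169 0.2355 0.2366 0.2587
-0.16 215 0.2177 0.23 0.2466 0.2589
-0.15 214 0.2176 0.23 0.2466 0.2591
-0.14 211 0.2175 0.23 0.2467 0.2592
-0.13 204 0.2185 0.2299 0.2468 0.2593
-0.12 199 0.2184 0.231 0.2469 0.2596
-0.11 203 0.2183 0.231 0.247 0.2596
-0.1 197 0.2182 0.231 0.2482 0.2598
-0.09 113 0.2193 0.231 0.2483 0.2599
```

View pics/w18c.png

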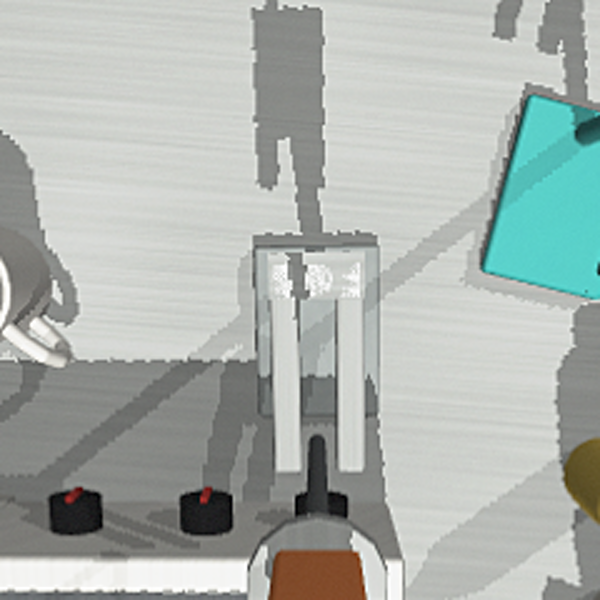

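The final crop shows the hook shaft at (315,460) lined up with the slot between the prongs. In numbers, the slot centre is y = 0.239 against the hook's 0.2386, and x is -0.104 against -0.105. I lower it straight in.

>>> move_arm --commands '[[[1.5, 0, 0.03, 0], [3, 0, 0, 0], [4, 0, 0, 0], [4, 0, 0, 0], [3.5, 0, 0, 0], [2, 0, 0, 0], [1, 0, 0, 0], [0, 0, 0, 0]]]'

```text
clock: 32.55
tool_pos: [0.405, 0.2155, 0.2267]
orientation: [138.9, 89.9, -126.5]
force: [0.8, 0.8, 0.2]
opening: 0.02
```

>>> move_arm --commands '[[[0.2, 0, 0, 0], [0.2, 0, 0, 0], [0.2, 0, 0, 0], [0.2, 0, 0, 0], [0.1, 0, 0, 0], [0, 0, 0, 0]]]'

```text
clock: 33.15
tool_pos: [0.405, 0.2165, 0.2181]
orientation: [135.7, 90.0, -129.6]
force: [0.5, 0.3, -2.0]
opening: 0.02
```

>>> move_arm --commands '[[[0.1, 0, 0, 0], [0.1, 0, 0, 0], [0, 0, 0, 0], [0, 0, 0, 0]]]'

```text
clock: 33.55
tool_pos: [0.4054, 0.2167, 0.217]
orientation: [-69.2, 89.9, 25.5]
force: [-2.2, -0.5, 4.8]
opening: 0.0199
```

>>> move_arm --commands '[[[0.1, 0, 0, 0], [0.1, 0, 0, 0], [0, 0, 0, 0], [0, 0, 0, 0]]]'

```text
clock: 33.95
tool_pos: [0.4062, 0.2168, 0.2168]
orientation: [-74.2, 89.8, 20.6]
force: [-4.8, -2.0, 17.9]
opening: 0.0198
```

>>> move_arm --commands '[[[0.1, 0, 0, 0], [0, 0, 0, 0], [0, 0, 0, 0]]]'

```text
clock: 34.25
tool_pos: [0.4066, 0.2169, 0.2167]
orientation: [-74.1, 89.7, 20.6]
force: [-6.6, -3.5, 23.0]
opening: 0.0196
```

Contact was made at 0.217, with the collar on the prongs. I ease off, verify, then release.

>>> move_arm --commands '[[[-0.2, 0, 0, 0], [-0.1, 0, 0, 0], [0, 0, 0, 0]]]'

```text
clock: 34.55
tool_pos: [0.4056, 0.2168, 0.2168]
orientation: [-64.0, 89.9, 30.7]
force: [-1.0, 0.4, 6.4]
opening: 0.0199
```

Run:
```python
from h import *
T=toolT(); print(T[:3,3].round(4),get_obs()['force'].round(1)); q=[]
for n in('scene','side'):
    p,d=save(n,n+'19'); v,u=np.mgrid[:400,:640]; w=deproj(n,np.c_[u.ravel(),v.ravel()],d); h=cv2.cvtColor(p,cv2.COLOR_RGB2HSV).reshape(-1,3)
    near=np.hypot(*(w[:,:2]-[.41,.216]).T)
    for z in(.05,.08,.11,.14,.17):
        m=(near<.03)&(abs(w[:,2]-z)<.015)&(h[:,2]<110); print(n,z,m.sum(),np.median(w[m],0).round(4) if m.any() else '')
    o=(near<.05)&(h[:,0]>7)&(h[:,0]<18)&(h[:,1]>200)&(w[:,2]>.19)&(w[:,2]<.29); print('handle',o.sum(),w[o].mean(0).round(4) if o.any() else '',w[o].min(0).round(4) if o.any() else '')
```

```text
[0.4056 0.2168 0.2168] [-1.   0.4  6.4]
scene 0.05 13 [0.408  0.2161 0.0434]
scene 0.08 11 [0.4077 0.2153 0.0813]
scene 0.11 10 [0.4079 0.2157 0.1085]
scene 0.14 12 [0.41   0.2162 0.14  ]
scene 0.17 13 [0.4091 0.2165 0.1681]
handle 110 [0.414  0.2166 0.2415] [0.4013 0.2062 0.2019]
side 0.05 16 [0.4072 0.2153 0.0421]
side 0.08 12 [0.4065 0.215  0.0801]
side 0.11 14 [0.4066 0.2144 0.1109]
side 0.14 14 [0.4061 0.2147 0.1436]
side 0.17 7 [0.4068 0.2154 0.1625]
handle 76 [0.4033 0.212  0.2261] [0.3965 0.2019 0.2045]
```

The shaft is plumb at (0.4075, 0.2155), in the slot. I release and rise.

>>> move_arm --commands '[[[0, 0, 0, 0], [0, 0, 0, 0], [0, 0, 0, 0], [0, 0, 0, 0], [0, 0, 0, 0], [0, 0, 0, 0]]]' --jaw 6

```text
clock: 35.25
tool_pos: [0.405, 0.2165, 0.2161]
orientation: [127.3, 90.0, -138.0]
force: [-0.9, -0.1, 0.5]
opening: 0.0583
```

>>> move_arm --commands '[[[-1, 0, 0, 0], [-2, 0, 0, 0], [-4, 0, 0, 0], [-5, 0, 0, 0], [-4, 0, 0, 0], [-2, 0, 0, 0], [0, 0, 0, 0], [0, 0, 0, 0]]]'

```text
clock: 36.05
tool_pos: [0.405, 0.2166, 0.3967]
orientation: [-29.7, 89.9, 64.9]
force: [-0.3, 0.8, -0.5]
opening: 0.06
```

Run:
```python
from h import *
T=toolT(); print(T[:3,3].round(4),get_obs()['clock'],get_obs()['force'].round(1),get_obs()['opening'])
for n in('scene','side'):
    p,d=save(n,n+'20'); v,u=np.mgrid[:400,:640]; w=deproj(n,np.c_[u.ravel(),v.ravel()],d); h=cv2.cvtColor(p,cv2.COLOR_RGB2HSV).reshape(-1,3)
    near=np.hypot(*(w[:,:2]-[.41,.216]).T)
    for z in(.05,.11,.17):
        m=(near<.03)&(abs(w[:,2]-z)<.015)&(h[:,2]<110); print(n,z,m.sum(),np.median(w[m],0).round(4) if m.any() else '')
    o=(near<.05)&(h[:,0]>7)&(h[:,0]<18)&(h[:,1]>200)&(w[:,2]>.19)&(w[:,2]<.29); print('handle',o.sum(),w[o].mean(0).round(4),'z',w[o][:,2].min(),w[o][:,2].max())
    s=st(w); b=(abs(s[:,0]+.145)<.03)&(abs(s[:,1]+.322)<.03)&(h[:,1]>90)&(h[:,0]>10)&(h[:,0]<30)&(w[:,2]<.12)
    print('arch',b.sum(),s[b].mean(0).round(4),s[b].min(0),s[b].max(0))
    d0=np.load(f'pics/{n}0.npz')['p'].astype(int); print('pixels changed',(abs(p.astype(int)-d0).max(2)>60).sum())
```

```text
[0.405  0.2166 0.3967] 36.05 [-0.3  0.8 -0.5] 0.05996875992151967
scene 0.05 13 [0.4079 0.2157 0.0481]
scene 0.11 11 [0.4086 0.2153 0.1078]
scene 0.17 12 [0.4077 0.2151 0.1711]
handle 108 [0.4138 0.2169 0.2408] z 0.2016565320577527 0.2682850632198567
arch 33 [-0.1442 -0.3192  0.0427] [-0.1532 -0.3403  0.0106] [-0.1401 -0.3046  0.0705]
pixels changed 11884
side 0.05 21 [0.4075 0.2143 0.0418]
side 0.11 13 [0.4057 0.2146 0.1112]
side 0.17 9 [0.4069 0.2147 0.1636]
handle 138 [0.4048 0.2098 0.2366] z 0.20312710586931815 0.26641080288070096
arch 69 [-0.145  -0.3241  0.0485] [-0.1484 -0.3393  0.0135] [-0.1274 -0.3055  0.0712]
pixels changed 14711
```

```bash
python3 -c "
from plant import close_job; print(close_job())"
```

```text
the job is handed in; nothing more can be done
None
```

I caught the press by its arch, lifted it out of the gap and set it down in the blue dish. The hook is back in its stand and the job is handed in at about 36 s; the hand-in reports no verdict.

- **Method:** The press stood about 45 mm behind the rack's front wire, too far for an upright hook. I leaned the shaft on the gap's end plate to tilt it about 17° in the grip. After placing the press I pushed the toe against the topping unit's front wall to straighten it.
- **Press:** It is within a few mm of the dish centre. The arch peak is 71 mm above the table, against about 69 mm expected when seated, and it did not move as the hook was withdrawn or afterwards. I did not measure its tilt directly.
- **Hook:** It hangs plumb within measuring noise, about 2 mm from my estimate of the slot point. The handle spans z 0.202 to 0.267, as it did before I took it.
- **Robot:** The gripper is open and about 13 cm above the hook handle, touching nothing.
- **Not checked:** I did not compare the bystanders' positions before and after. No unexpected contact force showed during the carries. Pressing the collar onto the prongs reached about 23 N before I eased off.

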